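Make up the two practical kits from the bench stock

TASK

Make up the two kits for the practical. The green tray gets the amber vial with the black cap, the red stopper and the black jar lid; the yellow tray gets the vial with the red cap and the timer. Set each thing upright, as it stands now, on the outline of its own shape (the timer square on its rectangle), knock no vial over, and leave the vial with the blue cap standing where it is.

Things in the scene. Friction and masses are not known exactly. Their poses are not given: they have to be found in the camera images.
- green_tray: Green tray: flat, level, 100 (x) by 180 (y) mm, fixed. Floor 4 mm above the worktop, lip 2 mm higher. Origin on the worktop under its middle; y along its long side, z up. Grey outlines with white borders on its middle line x = 0: 26 mm disc for the vial at y = +62 mm, 38 mm disc for the stopper at y = +10 mm, 60 mm disc for the jar lid at y = -50 mm.
- yellow_tray: Yellow tray: flat, level, 100 (x) by 180 (y) mm, fixed. Floor 4 mm above the worktop, lip 2 mm higher. Origin on the worktop under its middle; y along its long side, z up. Grey outlines with white borders on its middle line x = 0: 26 mm disc for the vial at y = +62 mm, a rectangle 66 (x) by 72 (y) mm for the timer at y = -40 mm.
- amber_vial_center (a point): Amber (brown) glass vial with a black cap, 16 mm in diameter and 68 mm tall, standing upright on its foot (it topples easily); the point is its centre, 34 mm above the foot, z along the vial to the cap. The three vials stand 60 to 120 mm apart in a row along the back edge (the edge's normal points 0.52 rad left of +x), behind a fixed stirrer about 70 mm tall.
- red_cap_vial_center (a point): Clear glass vial with a red cap, 16 mm in diameter and 68 mm tall, standing upright on its foot (it topples easily); the point is its centre, 34 mm above the foot, z along the vial to the cap.
- blue_cap_vial_center (a point): Clear glass vial with a blue cap; belongs to no kit and stays where it is. 16 mm in diameter and 68 mm tall, standing upright on its foot (it topples easily); the point is its centre, 34 mm above the foot, z along the vial to the cap.
- red_stopper_center (a point): Red rubber stopper, 29 mm in diameter at its wide top and 28 mm tall, standing on its narrow end; grasped as a cylinder 29 mm wide. The point is its centre, 14 mm above its foot, z up.
- black_lid_center (a point): Black screw lid of a jar, a disc 50 mm in diameter and 14 mm high, lying flat. The point is its centre, 7 mm above its underside, z up.
- lab_timer_center (a point): White lab timer with coloured buttons and a display on top, 56 (x) by 62 (y) mm and 16 mm high, lying flat, face up. The point is its centre, 8 mm above its underside; x and y along its sides, z up.

How it is judged:
At the end, for the whole second after the job is handed in: Each kit thing stands on its own outline in its own tray: within 12 mm along tray x and y, 5 mm in height, upright within 0.15 rad, released, at rest; timer square within 0.25 rad (any quarter turn); blue-capped vial upright within 20 mm of its start (x of amber_vial_center in the frame of green_tray between -0.012 and 0.012 m and y of amber_vial_center in the frame of green_tray between 0.05 and 0.074 m and z of amber_vial_center in the frame of green_tray between 0.033 and 0.043 m and angle between each of amber_vial_center, red_stopper_center, black_lid_center, red_cap_vial_center, lab_timer_center, blue_cap_vial_center's own z axis and vertical below 0.15 rad and linear speed of each of amber_vial, red_stopper, black_lid, red_cap_vial, lab_timer below 0.02 m/s and angular speed of each of amber_vial, red_stopper, black_lid, red_cap_vial, lab_timer below 0.3 rad/s and x of red_stopper_center in the frame of green_tray between -0.012 and 0.012 m and y of red_stopper_center in the frame of green_tray between -0.002 and 0.022 m and z of red_stopper_center in the frame of green_tray between 0.013 and 0.023 m and x of black_lid_center in the frame of green_tray between -0.012 and 0.012 m and y of black_lid_center in the frame of green_tray between -0.062 and -0.038 m and z of black_lid_center in the frame of green_tray between 0.006 and 0.016 m and x of red_cap_vial_center in the frame of yellow_tray between -0.012 and 0.012 m and y of red_cap_vial_center in the frame of yellow_tray between 0.05 and 0.074 m and z of red_cap_vial_center in the frame of yellow_tray between 0.033 and 0.043 m and x of lab_timer_center in the frame of yellow_tray between -0.012 and 0.012 m and y of lab_timer_center in the frame of yellow_tray between -0.052 and -0.028 m and z of lab_timer_center in the frame of yellow_tray between 0.007 and 0.017 m and (angle between the x axis of lab_timer_center and the x axis of yellow_tray, either way round below 0.25 rad or angle between the x axis of lab_timer_center and the y axis of yellow_tray, either way round below 0.25 rad) and distance of blue_cap_vial_center from where it was at the start of the episode below 0.02 m); the robot touches nothing.
It fails at once if a vial is knocked over (angle between any of amber_vial_center, red_cap_vial_center, blue_cap_vial_center's own z axis and vertical above 0.8 rad).
It fails at once if the blue-capped vial is moved away (distance of blue_cap_vial_center from where it was at the start of the episode above 0.03 m).
It also fails if it takes over 128 s, if anything falls off the work surface, if the arm or the gripper's body presses on something with over 40 N, if the wrist force passes 120 N, or if a joint passes its speed limit or range.

ROBOT

A 6-joint arm with a two-finger parallel gripper is mounted at the origin on the work surface; the furniture and walls round the work are solid. World frame = base frame: x ahead of the robot, y to its left, z up, the work surface at z = 0. Lengths are in m, angles in rad, forces in N, time in s.
With the tool pointing down it reaches from about 0.325 to 0.75 m from the base axis. Payload 7.6 kg.
Tool frame: the origin (TCP) lies between the finger pads; the fingertips stand 14 mm ahead of it and the grasp point (between the pads) lies 5 mm behind it; z points along the fingers, y is the line along which they close (so a half turn about z gives the same grasp; the last joint's range is limited). The gripper opens to 85 mm and grips with 20 to 120 N. Pads are 22 mm wide; open, the fingers measure 114 mm over their backs; the gripper's body (76 mm by 85 mm) begins 54 mm behind the grasp point. The pads swing forward as they close: fully open they stand 13 mm farther back than shut.
Start: joints at [-1.244, 0.052, 1.401, -0, 1.689, -0.07], TCP at [0.203, -0.484, 0.221] pointing down, gripper open.
Joint ranges: [-2.9, 2.9], [-0.91, 2.17], [0.12, 2.37], [-1.06, 4.2], [0.26, 2.73], [-2.93, 2.93]. Speed limits (rad/s): [2.57, 2.57, 3.01, 3.14, 3.14, 3.14].

INTERFACE

Orientations are given as a unit quaternion [x, y, z, w].
In Python, from cell import get_state, snapshot, close_job gives the robot as it stands.
- The arm moves only by the tool apply_moves, never from a script. Its argument "motion" is a list of rows, each a list of 2 entries, a list of its own where there are three numbers: the shift along the tool's x, y, z in cm, then the turn about the tool's z in rad. A call has 1 to 12 rows; each row is the pose to reach, as a shift and turn from the pose commanded when the call began, along the tool's axes at that moment; what a row does not reach only later rows make up. A row lasts 1/8 s, in which the tool goes at most 62.5 mm and 10.7 degrees, less where a joint would pass 70% of its speed; a pose out of reach is approached as far as the arm can. A call with a gripper value outside its range is refused whole. "claw" is the closure, from -1 (fully open) to 1 (shut), so that 0 is half open, set as the call begins (left out, the last holds). The fingers move at their own pace and stop on an object; the grip force is fixed at half the most. Time passes only in rows, so rows that repeat a pose let the fingers close. It gives the time, the measured TCP pose, the force, the opening and the grip force at its end, in the units of the state.
- get_state(): the state, without advancing time (a new reading comes with each control period).
- snapshot(name): name is "side" or "top" or "wrist"; returns a dict with "img" (384x512x3 uint8, red, green, blue), "vfov" (degrees; the focal length in pixels is half the picture's height over the tangent of half this angle, whatever the lens; pixels are square), "cx", "cy" (the principal point, pixels), "R" (3x3) and "t" (3): a world point X has camera coordinates R X + t; the wrist camera has in their place "tool_from_camera" (4x4, takes a point from camera to tool coordinates, whose origin is the TCP and whose axes are the flange's). Camera axes: x right, y down, z forward; pixel columns grow to the right and rows downward; lengths in m; the calibration is good to about 2 mm. A picture is of the moment at which its call begins: read the wrist's pose just before it. There is no depth.
- close_job(): hands the job in; it is judged then, once.
The state is a dict: "time": time; "joints": joint angles; "joint_vel": joint speeds; "joint_efforts": joint torques, N m; "tool_pos": TCP position; "tool_rot": TCP orientation; "wrist_force": force on the tool from outside, world axes, zero at the start; "ft_torque": the same for the moment, N m; "width": finger opening in m; "grip_force": force on a finger pad.
Only numpy, scipy, OpenCV 4.12 (cv2) and the standard library are available. Lean on these libraries where they do the work, as an engineer would, in place of code of your own. Each camera call takes 0.05 s, during which the arm holds its last target. There are 200 camera calls.

## Working session

There is one attempt and no reset: what is moved stays moved. The work goes in short steps, Python scripts to look and compute and a tool call to move; the robot and the scene stay as the last step left them, time stands still between calls to the robot, and variables do not carry over. Pictures are saved under pics/ and viewed, at most 14 in all, crops included, and the job is handed in when it is done.

Besides the shell and the picture viewer there is one more tool, called after ">>>" as name(argument=value, ...) on one line, values as JSON. apply_moves: Moves the arm, as the interface text tells. Its arguments: {"type":"object","properties":{"motion":{"type":"array","items":{"type":"array"}},"claw":{"type":"number"}},"required":["motion"]}

```bash
mkdir -p pics; cat > h.py <<'E'
import numpy as np, cv2
from cell import get_state, snapshot
from scipy.spatial.transform import Rotation as Ro
def cam(n):
    s=get_state(); d=snapshot(n); im=d["img"]; f=im.shape[0]/2/np.tan(np.radians(d["vfov"])/2)
    if n=="wrist":
        T=np.array(d["tool_from_camera"]); Rw=Ro.from_quat(s["tool_rot"]).as_matrix()
        A=Rw@T[:3,:3]; c=Rw@T[:3,3]+np.array(s["tool_pos"])
    else:
        A=np.array(d["R"]).T; c=-A@np.array(d["t"])
    return dict(img=im,f=f,cx=d["cx"],cy=d["cy"],A=A,c=c)
def ray(C,u,v,z):
    r=C["A"]@np.array([(u-C["cx"])/C["f"],(v-C["cy"])/C["f"],1]); return C["c"]+r*(z-C["c"][2])/r[2]
def proj(C,X):
    p=C["A"].T@(np.array(X)-C["c"]); return C["cx"]+C["f"]*p[0]/p[2],C["cy"]+C["f"]*p[1]/p[2]
def save(C,n): cv2.imwrite("pics/"+n+".png",C["img"][:,:,::-1])
E
python3 - <<'E'
from h import *
for n in("top","side","wrist"):
    C=cam(n); save(C,n+"0"); print(n,C["c"],C["f"],C["cx"],C["cy"]); print(C["A"].round(3).tolist())
s=get_state();print(s["tool_pos"],s["tool_rot"],s["width"])
E
```

```text
top [ 0.38808715 -0.05231381  1.21151216] 410.67952656350184 257.24970750309177 193.6057096094252
[[-0.012, -0.996, 0.093], [-1.0, 0.012, -0.003], [0.002, -0.093, -0.996]]
side [-0.13882393  0.89908566  0.72940587] 479.1358678139137 247.15025764801135 194.8467908398121
[[-0.824, -0.285, 0.489], [-0.566, 0.415, -0.712], [0.0, -0.864, -0.503]]
wrist [ 0.26589548 -0.45620429  0.37321641] 329.15801324651466 259.53412601812005 187.9728879912098
[[0.387, -0.888, -0.248], [-0.922, -0.373, -0.103], [-0.001, 0.269, -0.963]]
[ 0.20284109 -0.48397274  0.22056616] [ 9.80383428e-01  1.97098882e-01 -8.86331865e-05 -5.97994697e-04] 0.0853545021168054
```

View pics/top0.png

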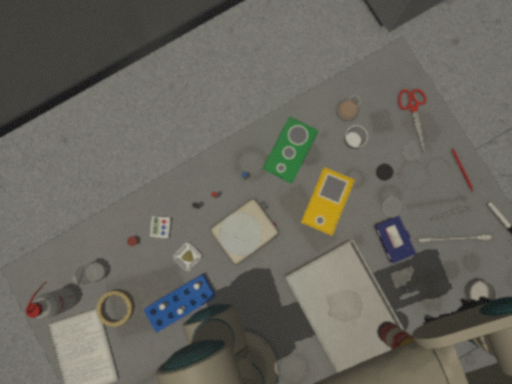

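View pics/side0.png

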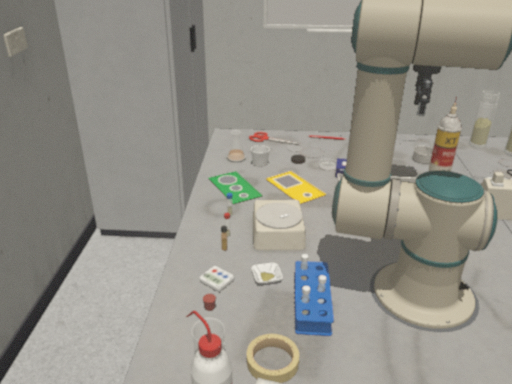

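Top view: green tray (291,150), yellow tray (328,201), lid (385,172), timer (160,227), stopper (133,240), vials amber (197,205), red (215,194), blue (245,175), stirrer (244,231). The side view shows the same layout, with the vials at (224,238), (227,222) and (229,200).

```bash
cat > m.py <<'E'
from h import *
C=cam("top"); im=C["img"]; hsv=cv2.cvtColor(im,cv2.COLOR_RGB2HSV)
def blobs(mask,win,z,name,amin=4):
    m=np.zeros_like(mask); x0,x1,y0,y1=win; m[y0:y1,x0:x1]=mask[y0:y1,x0:x1]
    n,l,st,ce=cv2.connectedComponentsWithStats(m.astype(np.uint8))
    for i in range(1,n):
        if st[i,4]>=amin:
            p=ray(C,*ce[i],z); print(name,ce[i].round(1),st[i,4],p[:2].round(4),"r",np.hypot(*p[:2]).round(3),"az",np.arctan2(p[1],p[0]).round(3))
def rect(mask,z,name):
    cs,_=cv2.findContours(mask.astype(np.uint8),0,1); c=max(cs,key=cv2.contourArea)
    w=np.array([ray(C,*p[0],z)[:2] for p in c],np.float32); r=cv2.minAreaRect(w); print(name,r)
H,S,V=hsv[...,0].astype(int),hsv[...,1],hsv[...,2]
red=((H<8)|(H>172))&(S>110)&(V>60)
blobs(red,(120,145,228,252),.028,"stopper")
blobs(red,(205,225,185,205),.068,"redvial")
blobs((H>100)&(H<130)&(S>90),(230,260,165,185),.068,"bluevial")
blobs(V<55,(188,206,195,212),.060,"amber")
blobs(V<60,(370,400,160,185),.014,"lid",20)
win=np.zeros_like(H,bool)
rect((H>50)&(H<80)&(S>120),.005,"green"); y=(H>20)&(H<32)&(S>150); y[:,:300]=0; y[:, 370:]=0; rect(y,.005,"yellow")
t=(V>150)&(S<60); t[:, :146]=0;t[:,175:]=0;t[:210]=0;t[245:]=0; rect(t,.016,"timer")
big=cv2.resize(im[150:280,110:300],None,fx=4,fy=4,interpolation=cv2.INTER_CUBIC); cv2.imwrite("pics/crop.png",big[:,:,::-1])
E
python3 m.py
```

```text
stopper [132.1 240.6] 57 [0.3672 0.3043] r 0.477 az 0.692
redvial [213.7 193.9] 16 [0.495  0.0665] r 0.499 az 0.133
bluevial [244.4 174.4] 13 [ 0.549  -0.0198] r 0.549 az -0.036
lid [384.1 171.8] 184 [ 0.5597 -0.4296] r 0.706 az -0.655
green ((0.6314927339553833, -0.15523937344551086), (0.09332430362701416, 0.17349198460578918), 61.79334259033203)
yellow ((0.4770657420158386, -0.26220449805259705), (0.09880591183900833, 0.1784331351518631), 66.38688659667969)
timer ((0.4052871763706207, 0.22923007607460022), (0.049615684896707535, 0.057826928794384), 89.3283920288086)
```

View pics/crop.png

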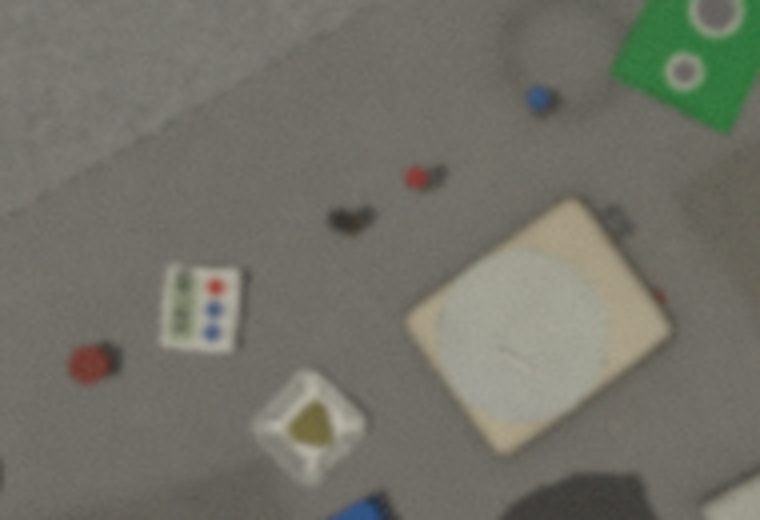

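The crop shows the amber vial's cap at about (340,218), which is full-image (195,204.5). The red cap is at (416,177) and the blue at (540,98). I'll go over to the lid and look from close by.

```bash
cat > go.py <<'E'
# go.py x y z [finger angle] -> shift in tool axes, cm, and turn
import sys; from h import *
def go(x,y,z,fa=None):
    s=get_state(); M=Ro.from_quat(s["tool_rot"]).as_matrix(); d=M.T@(np.array([x,y,z])-s["tool_pos"])*100
    cur=np.arctan2(M[1,1],M[0,1]); t=0 if fa is None else -((fa-cur+np.pi/2)%np.pi-np.pi/2)
    print("shift",d.round(2),"turn",round(t,3),"| cur fa",cur.round(3),"tcp",np.round(s["tool_pos"],4),"t",round(s["time"],2),"j1,j6",s["joints"][0].__round__(2),round(s["joints"][5],2),"w",round(s["width"],4),"tilt",np.degrees(np.arccos(-M[2,2])).round(2))
if __name__=="__main__": go(*map(float,sys.argv[1:]))
E
python3 go.py .52 -.40 .22 -1.2
python3 -c "
from h import *
C=cam('top');print(ray(C,195,204.5,.068))"
```

```text
shift [32.5   4.51  0.07] turn 0.026 | cur fa -1.174 tcp [ 0.2029 -0.484   0.2207] t 0.2 j1,j6 -1.24 -0.07 w 0.0854 tilt 0.05
[0.46587412 0.11861981 0.068     ]
```

>>> apply_moves(motion=[[[5,0.7,0],0],[[11,1.5,0],0],[[17,2.3,0],0],[[23,3.2,0],0],[[29,4,0],0],[[32.5,4.5,0],0],[[32.5,4.5,0],0]])

```text
time: 1.12
tool_pos: [0.522, -0.3986, 0.2199]
tool_rot: [0.98, 0.199, -0.0, -0.001]
wrist_force: [0.2, 0.0, 0.1]
width: 0.0856
grip_force: 0.0
```

```bash
python3 - <<'E'
from h import *
C=cam("wrist"); save(C,"w1")
print(proj(C,[.56,-.43,.014]),proj(C,[.477,-.262,.004]),proj(C,[.675,-.179,.004]))
C2=cam("top"); save(C2,"t1")
E
```

```text
(np.float64(301.1245493775685), np.float64(140.00552586031208)) (np.float64(133.5164948342437), np.float64(148.6023038183462)) (np.float64(110.9490323100213), np.float64(-76.35838864944736))
```

View pics/w1.png

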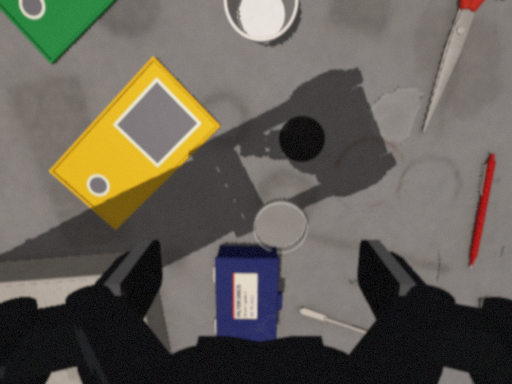

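The lid is at (302,138), predicted (301,140). The yellow tray corners are (153,57), (219,126), (115,229) and (51,171), which agrees with the top camera.

```bash
python3 - <<'E'
from h import *
from go import go
C=cam("wrist")
p=ray(C,302,138.5,.014);print(p)
q=np.array([ray(C,*c,.006)[:2] for c in((153,57),(219,126),(115,229),(51,171))]);print(q.mean(0),np.degrees(np.arctan2(*(q[3]-q[0])[::-1])),np.degrees(np.arctan2(*(q[2]-q[1])[::-1])))
print("disc",ray(C,98,185,.004),"rect",ray(C,159.5,121.5,.004))
go(p[0],p[1],.06); go(p[0],p[1],.013)
E
```

```text
[ 0.55950443 -0.43215412  0.014     ]
[ 0.47499867 -0.26358552] 156.49495620864514 156.1731039062289
disc [ 0.41815209 -0.23766552  0.004     ] rect [ 0.51503079 -0.28102565  0.004     ]
shift [ 2.49  4.47 16.11] turn 0 | cur fa -1.175 tcp [ 0.5194 -0.4005  0.2211] t 1.27 j1,j6 -0.71 0.46 w 0.0854 tilt 0.03
shift [ 2.49  4.47 20.81] turn 0 | cur fa -1.175 tcp [ 0.5194 -0.4005  0.2211] t 1.27 j1,j6 -0.71 0.46 w 0.0854 tilt 0.03
```

>>> apply_moves(motion=[[[2.5,4.5,4],0],[[2.5,4.5,9],0],[[2.5,4.5,14],0],[[2.5,4.5,18],0],[[2.5,4.5,20.2],0],[[2.5,4.5,20.8],0],[[2.5,4.5,20.8],0]])

```text
time: 2.15
tool_pos: [0.5609, -0.4327, 0.015]
tool_rot: [0.98, 0.197, 0.001, 0.001]
wrist_force: [-0.1, -0.1, 1.0]
width: 0.0855
grip_force: 0.0
```

>>> apply_moves(motion=[[[0,0,0],0],[[0,0,0],0],[[0,0,0],0],[[0,0,0],0],[[0,0,0],0],[[0,0,0],0]], claw=1)

```text
time: 2.9
tool_pos: [0.5605, -0.432, 0.0132]
tool_rot: [0.98, 0.197, -0.0, -0.0]
wrist_force: [0.9, 0.1, -0.0]
width: -0.0001
grip_force: 0.0
```

>>> apply_moves(motion=[[[0,0,-2],0],[[0,0,-6],0],[[0,0,-9],0],[[0,0,-9],0]])

```text
time: 3.4
tool_pos: [0.5621, -0.4333, 0.109]
tool_rot: [0.98, 0.197, 0.003, 0.003]
wrist_force: [-0.8, -0.7, -0.1]
width: -0.0002
grip_force: 0.0
```

```bash
python3 - <<'E'
from h import *
from go import go
a=np.radians(151.8); g=np.array([.6315,-.1552]); y=np.array([np.cos(a),np.sin(a)])
for k in(.062,.01,-.05): print((g+k*y).round(4))
go(*(g-.05*y),.1,a-np.pi/2)
E
```

```text
[ 0.5769 -0.1259]
[ 0.6227 -0.1505]
[ 0.6756 -0.1788]
shift [ 20.3  -19.09   0.83] turn 0.889 | cur fa -1.174 tcp [ 0.5621 -0.4333  0.109 ] t 3.4 j1,j6 -0.71 0.47 w -0.0002 tilt 0.5
```

Grip missed; look.

```bash
python3 - <<'E'
from h import *
C=cam("wrist"); save(C,"w2"); print(proj(C,[.5595,-.432,.014]))
E
```

```text
(np.float64(257.42471054273216), np.float64(190.3197097496349))
```

View pics/w2.png

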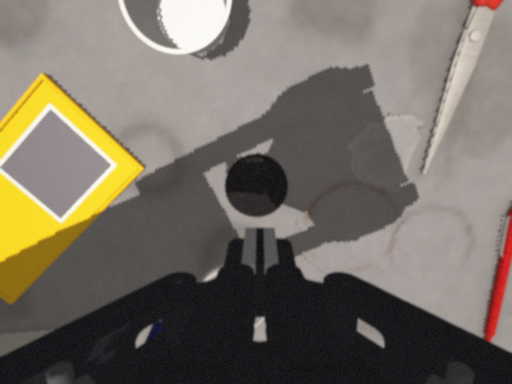

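```bash
python3 - <<'E'
from h import *
C=cam("wrist"); s=get_state(); M=Ro.from_quat(s["tool_rot"]).as_matrix(); p=np.array(s["tool_pos"])
for d in(-.02,-.005,0,.014,.03): print(d,proj(C,p+M[:,2]*d))
print(ray(C,256.5,186,.014), s["time"], s["joints"])
Ct=cam("top"); im=Ct["img"][165:185,370:400].max(2); ys,xs=np.where(im<60); print(len(xs),ray(Ct,xs.mean()+370,ys.mean()+165,.014))
E
```

```text
-0.02 (np.float64(260.91051950418137), np.float64(255.33611289140384))
-0.005 (np.float64(260.67801157620084), np.float64(241.26736632773589))
0 (np.float64(260.6094030335938), np.float64(237.11595434611465))
0.014 (np.float64(260.4366851257332), np.float64(226.66502265615657))
0.03 (np.float64(260.26828183677566), np.float64(216.47516283757088))
[ 0.56206113 -0.42870906  0.014     ] 3.5 [-7.08781658e-01  6.31729010e-01  9.20284786e-01 -7.15672949e-05
  1.58872456e+00  4.65230954e-01]
49 [ 0.56862011 -0.41558796  0.014     ]
```

```bash
python3 - <<'E'
from go import go
go(.562,-.429,.06); go(.562,-.429,.012)
E
```

```text
shift [ 0.28 -0.17  4.24] turn 0 | cur fa -1.174 tcp [ 0.5602 -0.4317  0.1024] t 3.55 j1,j6 -0.71 0.47 w -0.0004 tilt 0.08
shift [ 0.28 -0.17  9.04] turn 0 | cur fa -1.174 tcp [ 0.5602 -0.4317  0.1024] t 3.55 j1,j6 -0.71 0.47 w -0.0004 tilt 0.08
```

>>> apply_moves(motion=[[[0.3,-0.2,0],0],[[0.3,-0.2,0],0],[[0.3,-0.2,0],0],[[0.3,-0.2,1],0],[[0.3,-0.2,4],0],[[0.3,-0.2,7],0],[[0.3,-0.2,8.7],0],[[0.3,-0.2,9],0],[[0.3,-0.2,9],0]], claw=-1)

```text
time: 4.68
tool_pos: [0.5629, -0.4294, 0.0143]
tool_rot: [0.98, 0.197, 0.0, 0.001]
wrist_force: [1.0, 0.5, -0.3]
width: 0.0856
grip_force: 0.0
```

>>> apply_moves(motion=[[[0,0,0],0],[[0,0,0],0],[[0,0,0],0]], claw=-0.3)

```text
time: 5.05
tool_pos: [0.5627, -0.4291, 0.0137]
tool_rot: [0.98, 0.197, 0.0, 0.0]
wrist_force: [-0.5, 0.1, 0.1]
width: 0.0556
grip_force: 0.0
```

```bash
python3 - <<'E'
from h import *
C=cam("wrist"); save(C,"w3"); s=get_state(); print(s["width"],s["tool_pos"],s["wrist_force"])
E
```

```text
0.05540126182620106 [ 0.56261248 -0.42907268  0.01358257] [ 0.55600011  0.80703073 -0.21439592]
```

View pics/w3.png

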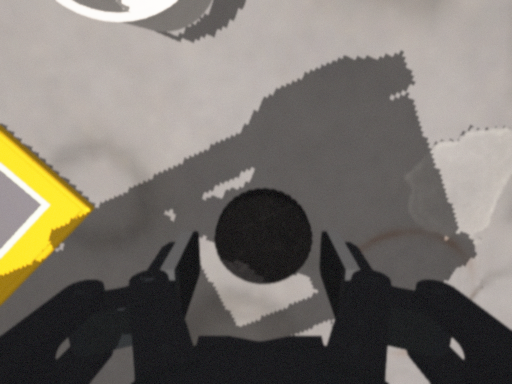

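The lid (264,236) is centred between the pads. I'll close slowly in small steps.

>>> apply_moves(motion=[[[0,0,0.2],0],[[0,0,0.2],0],[[0,0,0.2],0],[[0,0,0.2],0]], claw=-0.1)

```text
time: 5.6
tool_pos: [0.5625, -0.429, 0.0112]
tool_rot: [0.98, 0.197, 0.0, 0.0]
wrist_force: [0.6, 0.5, -0.0]
width: 0.0472
grip_force: 0.0
```

>>> apply_moves(motion=[[[0,0,0],0],[[0,0,0],0]], claw=0.2)

```text
time: 5.85
tool_pos: [0.5625, -0.429, 0.0112]
tool_rot: [0.98, 0.197, -0.0, 0.0]
wrist_force: [0.3, -0.3, -0.3]
width: 0.0342
grip_force: 0.0
```

```bash
python3 - <<'E'
from h import *
C=cam("wrist"); save(C,"w4")
E
```

```text
(no output)
```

View pics/w4.png

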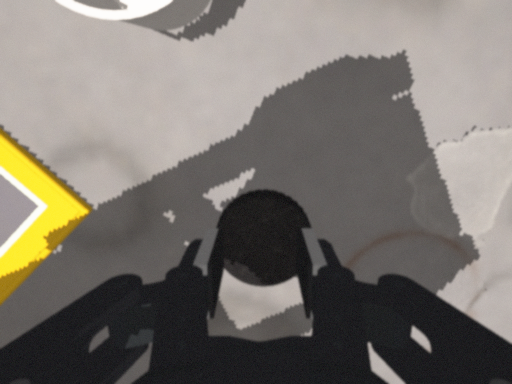

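```bash
python3 - <<'E'
from h import *
d=snapshot("wrist"); T=np.array(d["tool_from_camera"]); print(T.round(4))
C=cam("wrist"); s=get_state();print(s["tool_pos"],s["width"])
f,cx,cy=C["f"],C["cx"],C["cy"]
for (u,v,z) in((199,232,.149),(321,232,.149),(222,235,.139),(245,228,.15),(262,228,.15),(262,228,.17)):
    q=np.array([(u-cx)/f*z,(v-cy)/f*z,z,1]); print(u,v,(T@q)[:3].round(4))
M=Ro.from_quat(s["tool_rot"]).as_matrix();p=np.array(s["tool_pos"])
for zz in (.003,.014):
  for x in(-.011,.011):
    print(x,zz,[np.round(proj(C,p+M@np.array([x,sg*.0171,p[2]-zz])),1) for sg in(-1,1)])
im=C["img"]; cv2.imwrite("pics/w4c.png",cv2.resize(im[190:330,150:380],None,fx=3,fy=3)[:,:,::-1].clip(0,80)*3)
E
```

```text
[[ 1.000e-04 -9.631e-01 -2.691e-01  6.890e-02]
 [ 1.000e+00 -0.000e+00  5.000e-04 -1.400e-03]
 [-5.000e-04 -2.691e-01  9.631e-01 -1.527e-01]
 [ 0.000e+00  0.000e+00  0.000e+00  1.000e+00]]
[ 0.56253057 -0.42896452  0.01122972] 0.03404492991723843
199 232 [ 0.0096 -0.0287 -0.0146]
321 232 [ 0.0096  0.0265 -0.0146]
222 235 [ 0.0124 -0.0172 -0.0242]
245 228 [ 0.011  -0.008  -0.0132]
262 228 [ 0.011  -0.0002 -0.0132]
262 228 [ 0.0032 -0.0001  0.0054]
-0.011 0.003 [array([230.1, 250.6]), array([293.9, 250.6])]
0.011 0.003 [array([229.1, 211.9]), array([295.1, 211.9])]
-0.011 0.014 [array([228.2, 260.5]), array([296.1, 260.5])]
0.011 0.014 [array([227.1, 219.6]), array([297.4, 219.6])]
```

View pics/w4c.png

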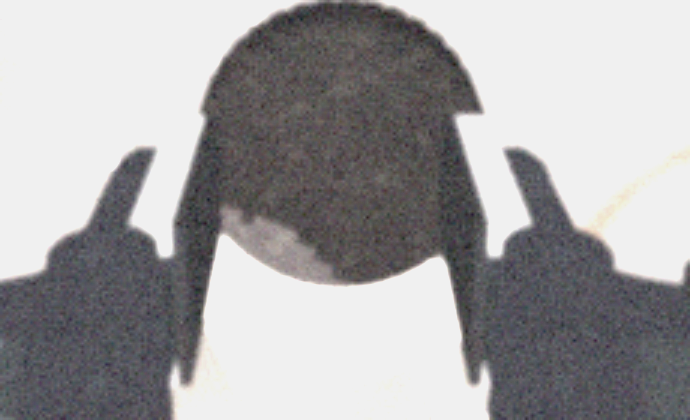

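The pad tip edges show at (222.7,228–268) and (296.7,228–268). That puts the tips at tool z ≈ −13 mm, about 27 mm shorter than stated, so they closed above the lid. I'll reopen and go lower, watching the force.

>>> apply_moves(motion=[[[0,0,0],0],[[0,0,0],0],[[0,0,0],0],[[0,0,0.5],0],[[0,0,1],0],[[0,0,1.5],0],[[0,0,1.7],0],[[0,0,1.9],0],[[0,0,1.9],0]], claw=-0.6)

```text
time: 7.12
tool_pos: [0.5625, -0.429, -0.0079]
tool_rot: [0.98, 0.197, -0.0, 0.0]
wrist_force: [0.5, 0.9, -0.1]
width: 0.0684
grip_force: 0.0
```

>>> apply_moves(motion=[[[0,0,0],0],[[0,0,0],0],[[0,0,0],0],[[0,0,0],0]], claw=1)

```text
time: 7.62
tool_pos: [0.5629, -0.4293, -0.0069]
tool_rot: [0.98, 0.197, 0.0, 0.001]
wrist_force: [0.4, -0.2, 4.9]
width: 0.0472
grip_force: 62.2
```

Gripped. Lift and carry to the green tray. I'll raise first, then take one wrist look at the tray.

>>> apply_moves(motion=[[[0,0,-2],0],[[0,0,-6],0],[[0,0,-10],0],[[0,0,-14],0],[[0,0,-14],0]])

```text
time: 8.25
tool_pos: [0.5639, -0.4301, 0.1383]
tool_rot: [0.98, 0.197, 0.003, 0.003]
wrist_force: [-0.5, 0.2, -0.5]
width: 0.0473
grip_force: 61.6
```

```bash
python3 - <<'E'
from go import go
import numpy as np
go(.60,-.22,.133,np.radians(61.8))
E
```

```text
shift [ 11.45 -17.99   0.43] turn 0.889 | cur fa -1.174 tcp [ 0.5639 -0.4301  0.1383] t 8.25 j1,j6 -0.7 0.47 w 0.0473 tilt 0.51
```

>>> apply_moves(motion=[[[2,-3,0],0.15],[[4.5,-7,0],0.33],[[7,-11,0],0.51],[[9.5,-15,0],0.69],[[11.5,-18,0],0.85],[[11.5,-18,0],0.89],[[11.5,-18,0],0.89]])

```text
time: 9.12
tool_pos: [0.5986, -0.218, 0.1314]
tool_rot: [0.97, -0.244, -0.001, -0.0]
wrist_force: [-0.0, -0.3, -0.2]
width: 0.0473
grip_force: 61.6
```

```bash
python3 - <<'E'
from h import *
from go import go
C=cam("wrist"); save(C,"w5"); im=C["img"]
hsv=cv2.cvtColor(im,cv2.COLOR_RGB2HSV); m=((hsv[...,0]>50)&(hsv[...,0]<80)&(hsv[...,1]>100)).astype(np.uint8)
a=np.radians(151.8); g=np.array([.6315,-.1552]); y=np.array([np.cos(a),np.sin(a)])
for k in(.062,.01,-.05): print((g+k*y).round(4), np.round(proj(C,[*(g+k*y),.004]),1))
go(*(g-.05*y),.03)
E
```

```text
[ 0.5769 -0.1259] [184.4 241.9]
[ 0.6227 -0.1505] [180.8 187.8]
[ 0.6756 -0.1788] [176.2 118.5]
shift [ 4.92 -7.13 10.14] turn 0 | cur fa -2.063 tcp [ 0.5986 -0.2184  0.1315] t 9.18 j1,j6 -0.41 1.66 w 0.047 tilt 0.08
```

View pics/w5.png

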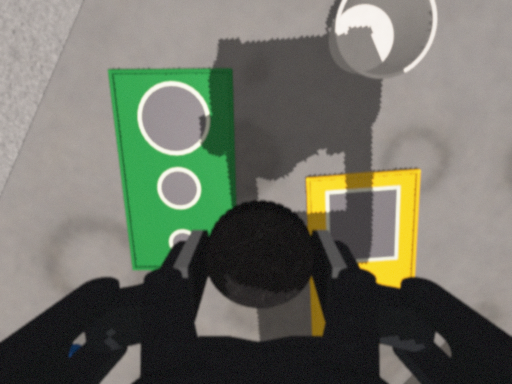

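Tray discs at (174,118), (179,188) and (182,240) match the predictions. The lid is level and centred in the grip. Place it.

>>> apply_moves(motion=[[[2.5,-3.5,0],0],[[4.9,-7.2,2],0],[[4.9,-7.2,6],0],[[4.9,-7.2,10],0],[[4.9,-7.2,12.3],0],[[4.9,-7.2,13],0],[[4.9,-7.2,13.4],0],[[4.9,-7.2,13.4],0],[[4.9,-7.2,13.4],0]])

```text
time: 10.3
tool_pos: [0.677, -0.1785, -0.0003]
tool_rot: [0.97, -0.244, 0.001, 0.0]
wrist_force: [0.4, -0.5, -0.1]
width: 0.0466
grip_force: 61.7
```

>>> apply_moves(motion=[[[0,0,0],0],[[0,0,0],0],[[0,0,0],0],[[0,0,-1.5],0],[[0,0,-5],0],[[0,0,-10],0],[[0,0,-16],0],[[0,0,-20],0],[[0,0,-20],0]], claw=-0.7)

```text
time: 11.42
tool_pos: [0.6778, -0.1788, 0.2052]
tool_rot: [0.97, -0.244, 0.005, 0.0]
wrist_force: [1.0, -0.2, -0.9]
width: 0.0728
grip_force: 0.0
```

```bash
python3 - <<'E'
from h import *
from go import go
C=cam("wrist"); save(C,"w6"); print(np.round(proj(C,[.6756,-.1788,.018]),1))
m=(C["img"].max(2)<50).astype(np.uint8); m[230:]=0
cs,_=cv2.findContours(m,0,1)
for c in cs:
    if cv2.contourArea(c)>200: print(cv2.minEnclosingCircle(c))
go(.405,.23,.22,np.radians(89.3)); go(.367,.304,.2)
E
```

```text
[262.1 166.5]
((260.16253662109375, 166.81275939941406), 23.910852432250977)
((6.5, 17.5), 18.66825294494629)
shift [-43.28 -23.11  -2.05] turn -0.481 | cur fa -2.064 tcp [ 0.6769 -0.1785  0.2015] t 11.47 j1,j6 -0.31 1.75 w 0.0727 tilt 0.3
shift [-50.14 -27.83  -0.08] turn 0 | cur fa -2.064 tcp [ 0.6769 -0.1785  0.2015] t 11.47 j1,j6 -0.31 1.75 w 0.0727 tilt 0.3
```

View pics/w6.png

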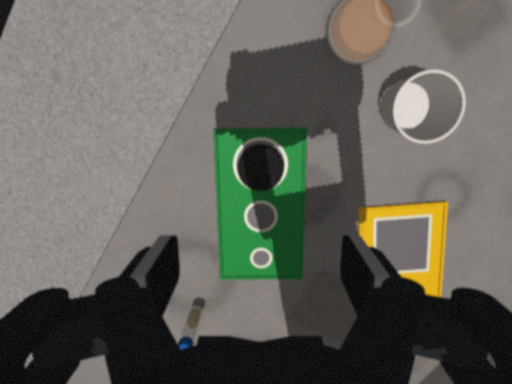

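The lid sits on its disc (260,165). On to the timer.

>>> apply_moves(motion=[[[-4,-2,0],0],[[-9,-5,0],-0.1],[[-14,-7.5,0],-0.2],[[-19,-10,0],-0.3],[[-24,-13,0],-0.4],[[-29,-15.5,0],-0.48],[[-34,-18,0],-0.48],[[-38,-20.5,0],-0.48],[[-41.5,-22.5,0],-0.48],[[-43.3,-23.1,0],-0.48],[[-43.3,-23.1,0],-0.48]])

```text
time: 12.85
tool_pos: [0.4031, 0.2307, 0.1971]
tool_rot: [1.0, -0.005, -0.001, 0.0]
wrist_force: [-0.3, 0.3, -0.4]
width: 0.0724
grip_force: 0.0
```

```bash
python3 - <<'E'
from h import *
from go import go
C=cam("wrist"); save(C,"w7"); print("pred timer",np.round(proj(C,[.405,.23,.016]),1),"stopper",np.round(proj(C,[.367,.304,.028]),1),"amber",np.round(proj(C,[.466,.1186,.068]),1))
hsv=cv2.cvtColor(C["img"],cv2.COLOR_RGB2HSV)
m=((hsv[...,2]>120)&(hsv[...,1]<50)).astype(np.uint8); cs,_=cv2.findContours(m,0,1)
for c in sorted(cs,key=cv2.contourArea)[-3:]:
    w=np.array([ray(C,*p[0],.016)[:2] for p in c],np.float32); print("white",cv2.minAreaRect(c)[0],cv2.minAreaRect(w))
go(.405,.23,-.005,np.radians(89.3))
E
```

```text
pred timer [261.4 162.6] stopper [189.8 202. ] amber [395.6 101. ]
white (352.09515380859375, 170.89813232421875) ((0.3939509093761444, 0.13626371324062347), (0.06329949200153351, 0.06604830920696259), 24.842744827270508)
white (469.0, 217.0) ((0.32543063163757324, 0.0014581382274627686), (0.22106486558914185, 0.08649704605340958), 11.076240539550781)
white (255.5, 158.0) ((0.38835451006889343, 0.2639387547969818), (0.5492592453956604, 0.33395034074783325), 89.40104675292969)
shift [ 1.600e-01 -2.000e-02  2.022e+01] turn 0.0 | cur fa -1.583 tcp [0.4037 0.23   0.1972] t 12.9 j1,j6 0.44 2.02 w 0.0727 tilt 0.1
```

View pics/w7.png

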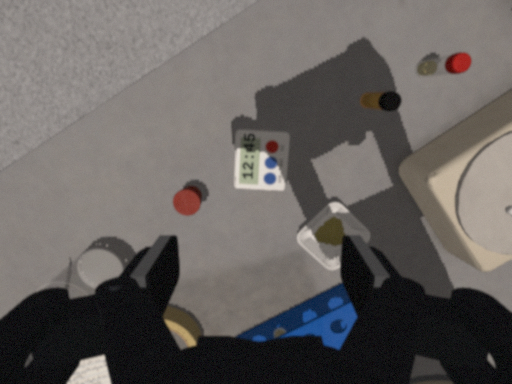

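The timer is centred at (262,160), turned about 0.06 rad. The stopper is at (187,202), and the amber cap at (390,101) lies close to the predictions.

>>> apply_moves(motion=[[[0.3,0,4],0.06],[[0.3,0,9],0.06],[[0.3,0,14],0.06],[[0.3,0,18],0.06],[[0.3,0,19.7],0.06],[[0.3,0,20.4],0.06],[[0.3,0,20.4],0.06],[[0.3,0,20.4],0.06]])

```text
time: 13.9
tool_pos: [0.4083, 0.2306, -0.0044]
tool_rot: [0.999, -0.037, 0.001, -0.001]
wrist_force: [0.3, -0.4, 1.4]
width: 0.0726
grip_force: 0.0
```

>>> apply_moves(motion=[[[0,0,0],0],[[0,0,0],0],[[0,0,0],0],[[0,0,0],0]], claw=1)

```text
time: 14.4
tool_pos: [0.4082, 0.2307, -0.0043]
tool_rot: [0.999, -0.037, 0.001, -0.001]
wrist_force: [-1.1, -0.4, 7.0]
width: 0.0541
grip_force: 63.5
```

>>> apply_moves(motion=[[[0,0,-2],0],[[0,0,-6],0],[[0,0,-11],0],[[0,0,-16],0],[[0,0,-19],0],[[0,0,-19],0]])

```text
time: 15.15
tool_pos: [0.4083, 0.2307, 0.1869]
tool_rot: [0.999, -0.037, 0.003, -0.001]
wrist_force: [0.5, 0.1, -1.3]
width: 0.0539
grip_force: 63.4
```

```bash
python3 - <<'E'
from go import go
import numpy as np
go(.513,-.279,.18,np.radians(66.3))
E
```

```text
shift [14.16 50.07  0.63] turn 0.341 | cur fa -1.644 tcp [0.4083 0.2307 0.1869] t 15.15 j1,j6 0.44 2.08 w 0.0539 tilt 0.33
```

>>> apply_moves(motion=[[[1,4,0],0.04],[[2.4,9,0],0.1],[[4,14,0],0.15],[[5.5,19.5,0],0.2],[[7,25,0],0.25],[[8.5,30.5,0],0.3],[[10,36,0],0.34],[[11.5,41,0],0.34],[[13,46,0],0.34],[[13.9,49,0],0.34],[[14.2,50.1,0],0.34],[[14.2,50.1,0],0.34]])

```text
time: 16.65
tool_pos: [0.5118, -0.2795, 0.1829]
tool_rot: [0.979, -0.205, -0.001, -0.0]
wrist_force: [0.2, 0.6, 0.1]
width: 0.0541
grip_force: 63.5
```

```bash
python3 - <<'E'
from go import go
import numpy as np
go(.513,-.279,.0,np.radians(66.3))
E
```

```text
shift [ 0.12 -0.09 18.29] turn 0.0 | cur fa -1.984 tcp [ 0.5118 -0.2795  0.1829] t 16.65 j1,j6 -0.56 1.42 w 0.0541 tilt 0.12
```

>>> apply_moves(motion=[[[0.1,-0.1,4],0],[[0.1,-0.1,9],0],[[0.1,-0.1,14],0],[[0.1,-0.1,17],0],[[0.1,-0.1,17.8],0],[[0.1,-0.1,18.2],0],[[0.1,-0.1,18.2],0]])

```text
time: 17.52
tool_pos: [0.5143, -0.2795, 0.0037]
tool_rot: [0.979, -0.205, 0.001, 0.0]
wrist_force: [0.3, 0.1, 0.2]
width: 0.0539
grip_force: 63.4
```

>>> apply_moves(motion=[[[0,0,0],0],[[0,0,0],0],[[0,0,0],0],[[0,0,-1.5],0],[[0,0,-5],0],[[0,0,-10],0],[[0,0,-16],0],[[0,0,-18],0],[[0,0,-18],0]], claw=-0.7)

```text
time: 18.65
tool_pos: [0.5143, -0.2799, 0.1854]
tool_rot: [0.979, -0.205, 0.003, 0.001]
wrist_force: [-0.9, -0.7, -0.3]
width: 0.0729
grip_force: 0.0
```

```bash
python3 - <<'E'
from h import *
from go import go
C=cam("wrist"); save(C,"w8")
a=np.radians(66.3); x=np.array([np.cos(a),np.sin(a)]); y=np.array([-x[1],x[0]])
print([np.round(proj(C,[*(np.array([.513,-.279])+sx*.028*x+sy*.031*y),.02])).tolist() for sx,sy in((1,1),(1,-1),(-1,-1),(-1,1))])
go(.368,.305,.2,np.radians(61.8))
E
```

```text
[[233.0, 200.0], [231.0, 138.0], [290.0, 138.0], [288.0, 200.0]]
shift [-36.8  -47.68  -1.78] turn 0.079 | cur fa -1.984 tcp [ 0.5136 -0.2794  0.1829] t 18.7 j1,j6 -0.56 1.42 w 0.0726 tilt 0.08
```

View pics/w8.png

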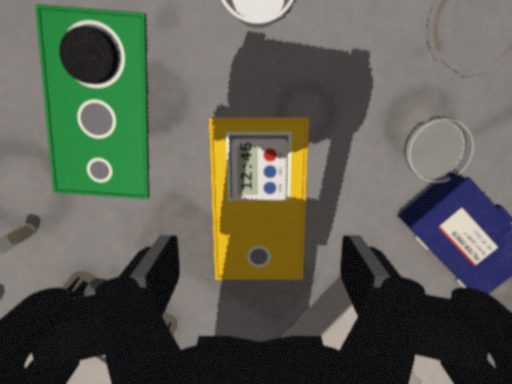

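The timer sits inside its rectangle. Next the stopper.

>>> apply_moves(motion=[[[-3,-4,0],0],[[-6.5,-8.5,0],-0.05],[[-10,-13,0],-0.1],[[-13.5,-17.5,0],-0.15],[[-17,-22,0],-0.2],[[-20.5,-26.5,0],-0.25],[[-24,-31,0],-0.3],[[-27.5,-35.5,0],-0.34],[[-31,-40,0],-0.38],[[-34.5,-44.5,0],-0.38],[[-36.8,-47.7,0],-0.38],[[-36.8,-47.7,0],-0.38]])

```text
time: 20.2
tool_pos: [0.3664, 0.3066, 0.18]
tool_rot: [1.0, -0.015, -0.002, 0.001]
wrist_force: [-0.0, -0.2, -1.1]
width: 0.0725
grip_force: 0.0
```

```bash
python3 - <<'E'
from h import *
from go import go
C=cam("wrist"); save(C,"w9"); print(np.round(proj(C,[.368,.305,.028]),1))
hsv=cv2.cvtColor(C["img"],cv2.COLOR_RGB2HSV);H=hsv[...,0]
m=(((H<8)|(H>172))&(hsv[...,1]>110)&(hsv[...,2]>60)).astype(np.uint8); cs,_=cv2.findContours(m,0,1)
for c in cs:
    if cv2.contourArea(c)>60:
        (u,v),r=cv2.minEnclosingCircle(c); print(u,v,r,ray(C,u,v,.028))
go(.368,.305,0)
E
```

```text
[262.4 168.6]
259.5392150878906 169.5196075439453 14.26138687133789 [0.36722292 0.30771298 0.028     ]
shift [ 1.500e-01 -1.000e-02  1.803e+01] turn 0 | cur fa -1.602 tcp [0.367  0.3054 0.1803] t 20.25 j1,j6 0.62 2.22 w 0.0726 tilt 0.21
```

>>> apply_moves(motion=[[[0,-0.2,4],0],[[0,-0.2,9],0],[[0,-0.2,14],0],[[0,-0.2,17],0],[[0,-0.2,18.2],0],[[0,-0.2,18.4],0],[[0,-0.2,18.4],0]])

```text
time: 21.12
tool_pos: [0.3689, 0.3075, -0.0006]
tool_rot: [1.0, -0.017, 0.001, -0.001]
wrist_force: [0.4, 0.4, 0.2]
width: 0.0727
grip_force: 0.0
```

>>> apply_moves(motion=[[[0,0,0],0],[[0,0,0],0],[[0,0,0],0],[[0,0,0],0],[[0,0,0],0]], claw=1)

```text
time: 21.75
tool_pos: [0.3686, 0.3076, -0.001]
tool_rot: [1.0, -0.017, 0.001, -0.0]
wrist_force: [-1.3, -0.9, 6.1]
width: 0.0265
grip_force: 59.3
```

>>> apply_moves(motion=[[[0,0,-2],0],[[0,0,-6],0],[[0,0,-11],0],[[0,0,-15],0],[[0,0,-18],0],[[0,0,-18],0]])

```text
time: 22.5
tool_pos: [0.369, 0.3079, 0.1804]
tool_rot: [1.0, -0.017, 0.002, -0.001]
wrist_force: [0.4, 0.6, -1.6]
width: 0.0266
grip_force: 59.1
```

```bash
python3 - <<'E'
from go import go
import numpy as np
go(.622,-.151,.18,np.radians(61.8))
E
```

```text
shift [2.681e+01 4.502e+01 2.000e-02] turn 0.459 | cur fa -1.604 tcp [0.369  0.3079 0.1804] t 22.5 j1,j6 0.62 2.22 w 0.0266 tilt 0.27
```

>>> apply_moves(motion=[[[2,3.5,0],0.03],[[4.5,7.5,0],0.08],[[7,11.8,0],0.13],[[9.5,16,0],0.18],[[12,20.2,0],0.23],[[14.5,24.4,0],0.28],[[17,28.6,0],0.33],[[19.5,32.8,0],0.38],[[22,37,0],0.42],[[24.5,41.2,0],0.46],[[26.5,44.5,0],0.46],[[26.8,45,0],0.46]])

```text
time: 24.0
tool_pos: [0.6207, -0.1533, 0.1751]
tool_rot: [0.969, -0.245, -0.002, 0.0]
wrist_force: [-0.0, -0.2, -0.5]
width: 0.0267
grip_force: 59.1
```

>>> apply_moves(motion=[[[0,0,0],0],[[0,0,4],0],[[0,0,8],0]])

```text
time: 24.38
tool_pos: [0.6208, -0.1499, 0.0975]
tool_rot: [0.97, -0.243, 0.0, -0.0]
wrist_force: [0.3, 0.5, -0.4]
width: 0.0264
grip_force: 59.1
```

```bash
python3 - <<'E'
from h import *
from go import go
go(.622,-.151,.004,np.radians(61.8))
E
```

```text
shift [0.15 0.05 9.35] turn 0.001 | cur fa -2.062 tcp [ 0.6208 -0.1499  0.0975] t 24.38 j1,j6 -0.29 1.77 w 0.0264 tilt 0.05
```

>>> apply_moves(motion=[[[0.1,0.1,4],0],[[0.1,0.1,7.5],0],[[0.1,0.1,9],0],[[0.1,0.1,9.4],0],[[0.1,0.1,9.4],0],[[0.1,0.1,9.4],0]])

```text
time: 25.12
tool_pos: [0.6223, -0.153, 0.006]
tool_rot: [0.97, -0.244, 0.001, 0.0]
wrist_force: [-0.1, 1.0, 0.0]
width: 0.0262
grip_force: 59.0
```

>>> apply_moves(motion=[[[0,0,0],0],[[0,0,0],0],[[0,0,0],0],[[0,0,-2],0],[[0,0,-6],0],[[0,0,-12],0],[[0,0,-18],0],[[0,0,-18],0]], claw=-0.2)

```text
time: 26.12
tool_pos: [0.6239, -0.1535, 0.1935]
tool_rot: [0.97, -0.244, 0.007, 0.0]
wrist_force: [-0.1, -0.0, -0.7]
width: 0.051
grip_force: 0.0
```

```bash
cat > chk.py <<'E'
from h import *
C=cam("wrist"); im=C["img"]; hsv=cv2.cvtColor(im,cv2.COLOR_RGB2HSV).astype(int);H,S,V=hsv[...,0],hsv[...,1],hsv[...,2]
def ch(m,z,n,a=40):
    cs,_=cv2.findContours(m.astype(np.uint8),0,1)
    for c in cs:
        if cv2.contourArea(c)>a:
            (u,v),r=cv2.minEnclosingCircle(c); p=ray(C,u,v,z); print(n,round(u),round(v),round(r,1),p[:2].round(4))
def red(z): ch(((H<8)|(H>172))&(S>110)&(V>60),z,"red")
E
python3 - <<'E'
from chk import *
red(.032); save(C,"w10")
from go import go
fa=.52
go(.468,.1186,.2,fa); go(.495,.0665,.2,fa)
E
```

```text
red 130 376 8.6 [0.4806 0.0972]
red 427 190 5.9 [ 0.529  -0.2892]
red 260 173 13.7 [ 0.6216 -0.1513]
shift [-26.48 -16.61  -1.26] turn 0.558 | cur fa -2.064 tcp [ 0.6227 -0.1531  0.1893] t 26.18 j1,j6 -0.3 1.77 w 0.0512 tilt 0.46
shift [-21.64 -13.3   -1.22] turn 0.558 | cur fa -2.064 tcp [ 0.6227 -0.1531  0.1893] t 26.18 j1,j6 -0.3 1.77 w 0.0512 tilt 0.46
```

The stopper is spot on. Now the amber vial, keeping the finger line close to the row's normal.

>>> apply_moves(motion=[[[-3,-2,0],0],[[-7.5,-5,0],0],[[-12,-8,0],0],[[-16.5,-10.5,0],0],[[-21,-13.5,0],0],[[-25,-15.8,0],0],[[-26.5,-16.6,0],0],[[-26.5,-16.6,0],0]])

```text
time: 27.18
tool_pos: [0.4663, 0.1191, 0.1839]
tool_rot: [0.97, -0.243, -0.0, 0.0]
wrist_force: [1.0, -0.5, 0.1]
width: 0.051
grip_force: 0.0
```

```bash
python3 - <<'E'
from chk import *
save(C,"w11"); red(.062); print(np.round(proj(C,[.468,.1186,.068]),1),np.round(proj(C,[.468,.1186,.0]),1),np.round(proj(C,[.495,.0665,.068]),1))
ch((V<45),.068,"dark"); ch((H>3)&(H<25)&(S>110)&(V>40),.03,"brown",20)
E
```

```text
red 299 119 10.1 [0.4955 0.0684]
[260.7 177.4] [260.4 161.9] [302.2 118.7]
dark 256 358 256.7 [0.3082 0.2098]
dark 259 179 9.2 [0.4677 0.1207]
brown 296 287 14.0 [0.337 0.146]
brown 259 166 7.6 [0.47   0.1191]
```

View pics/w11.png

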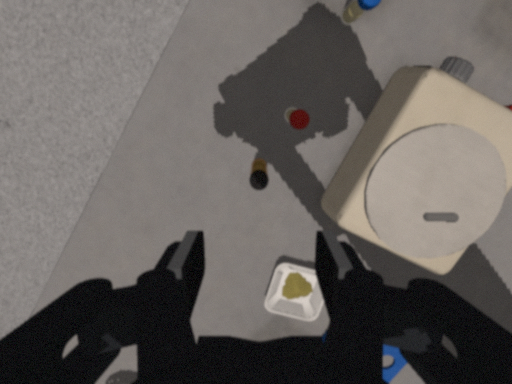

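The amber cap is at (259,179), the red cap at (299,119), and the stirrer corner at (325,205) is clear of the fingers.

```bash
python3 go.py .4685 .1200 .014
```

```text
shift [ 0.08 -0.23 16.99] turn 0 | cur fa -2.064 tcp [0.4668 0.1184 0.1839] t 27.23 j1,j6 0.17 2.24 w 0.0515 tilt 0.04
```

>>> apply_moves(motion=[[[0.1,-0.2,1],0],[[0.1,-0.2,4],0],[[0.1,-0.2,8],0],[[0.1,-0.2,12],0],[[0.1,-0.2,15],0],[[0.1,-0.2,16.6],0],[[0.1,-0.2,17],0],[[0.1,-0.2,17],0]])

```text
time: 28.22
tool_pos: [0.4691, 0.1201, 0.0149]
tool_rot: [0.97, -0.244, 0.001, -0.0]
wrist_force: [1.1, 0.9, 0.5]
width: 0.051
grip_force: 0.0
```

>>> apply_moves(motion=[[[0,0,0],0],[[0,0,0],0],[[0,0,0],0],[[0,0,0],0],[[0,0,0],0],[[0,0,0],0]], claw=1)

```text
time: 28.98
tool_pos: [0.4691, 0.1203, 0.0151]
tool_rot: [0.97, -0.244, 0.001, -0.0]
wrist_force: [-0.4, 0.1, 6.4]
width: 0.015
grip_force: 58.4
```

>>> apply_moves(motion=[[[0,0,-1],0],[[0,0,-4],0],[[0,0,-8],0],[[0,0,-12],0],[[0,0,-15],0],[[0,0,-15],0]])

```text
time: 29.72
tool_pos: [0.4696, 0.1204, 0.167]
tool_rot: [0.97, -0.244, 0.002, -0.001]
wrist_force: [-0.6, 0.1, -1.4]
width: 0.0149
grip_force: 58.4
```

```bash
python3 go.py .5765 -.1265 .165 1.0786
```

```text
shift [21.11 16.69  0.24] turn -0.001 | cur fa -2.064 tcp [0.4696 0.1204 0.167 ] t 29.73 j1,j6 0.17 2.24 w 0.0149 tilt 0.31
```

>>> apply_moves(motion=[[[1.5,1.2,0],0],[[4.5,3.6,0],0],[[8,6.3,0],0],[[11.5,9.1,0],0],[[15,11.9,0],0],[[18,14.2,0],0],[[20,15.8,0],0],[[21.1,16.7,0],0],[[21.1,16.7,0],0],[[21.1,16.7,0],0]])

```text
time: 30.98
tool_pos: [0.5749, -0.1259, 0.1639]
tool_rot: [0.97, -0.244, -0.0, -0.0]
wrist_force: [-0.7, 0.0, 0.3]
width: 0.0149
grip_force: 58.4
```

```bash
python3 go.py .577 -.1265 .0195 1.0786; python3 -c "
from chk import *
save(C,'w12')"
```

```text
shift [ 0.22 -0.04 14.44] turn -0.0 | cur fa -2.063 tcp [ 0.5749 -0.1259  0.1639] t 30.98 j1,j6 -0.28 1.78 w 0.0149 tilt 0.04
```

>>> apply_moves(motion=[[[0.2,0,2],0],[[0.2,0,6],0],[[0.2,0,10],0],[[0.2,0,13],0],[[0.2,0,14],0],[[0.2,0,14.4],0],[[0.2,0,14.4],0],[[0.2,0,14.4],0]])

```text
time: 32.02
tool_pos: [0.5777, -0.1279, 0.0215]
tool_rot: [0.97, -0.244, 0.001, 0.0]
wrist_force: [-0.0, -0.3, -0.5]
width: 0.0151
grip_force: 58.4
```

>>> apply_moves(motion=[[[0,0,0.1],0],[[0,0,0.1],0],[[0,0,0.15],0],[[0,0,0.15],0]])

```text
time: 32.52
tool_pos: [0.5771, -0.1278, 0.0192]
tool_rot: [0.97, -0.244, 0.0, 0.0]
wrist_force: [-1.3, 0.5, 3.7]
width: 0.0151
grip_force: 58.5
```

```bash
python3 go.py .577 -.1265 .0195; python3 -c "
from h import *;s=get_state();print(s['wrist_force'])"
```

```text
shift [-0.07 -0.11 -0.03] turn 0 | cur fa -2.064 tcp [ 0.5771 -0.1278  0.0192] t 32.52 j1,j6 -0.28 1.78 w 0.0151 tilt 0.03
[-1.28045965  0.45869609  3.73073582]
```

Foot contact. Release and look.

>>> apply_moves(motion=[[[0,0,0],0],[[0,0,0],0],[[0,0,0],0],[[0,0,0],0],[[0,0,-1],0],[[0,0,-4],0],[[0,0,-8],0],[[0,0,-13],0],[[0,0,-17],0],[[0,0,-17],0]], claw=-0.2)

```text
time: 33.78
tool_pos: [0.5786, -0.1282, 0.1941]
tool_rot: [0.97, -0.244, 0.004, 0.0]
wrist_force: [0.2, 0.3, -0.6]
width: 0.051
grip_force: 0.0
```

```bash
python3 - <<'E'
from chk import *
save(C,"w13"); print("pred cap",np.round(proj(C,[.577,-.126,.072]),1),"foot",np.round(proj(C,[.577,-.126,.004]),1))
ch((V<45),.072,"dark",30); ch((H>3)&(H<25)&(S>110)&(V>40),.03,"brown",20); red(.032)
from go import go
go(.4955,.068,.18)
E
```

```text
pred cap [260.  181.7] foot [260.  166.2]
dark 282 300 49.6 [ 0.4653 -0.0893]
dark 256 359 256.6 [ 0.4169 -0.0349]
dark 260 183 9.5 [ 0.5757 -0.1258]
dark 258 55 27.0 [ 0.6681 -0.1727]
brown 260 170 7.9 [ 0.5776 -0.1268]
brown 261 120 14.8 [ 0.6208 -0.1505]
brown 417 182 97.3 [ 0.4933 -0.2581]
red 312 312 7.9 [ 0.4096 -0.1019]
red 435 138 6.4 [ 0.5272 -0.2885]
red 261 119 14.4 [ 0.6213 -0.1507]
shift [-16.52 -13.37   1.05] turn 0 | cur fa -2.064 tcp [ 0.5777 -0.1279  0.1911] t 33.83 j1,j6 -0.28 1.78 w 0.0514 tilt 0.25
```

>>> apply_moves(motion=[[[-3,-2.4,0],0],[[-7,-5.6,0],0],[[-11,-9,0],0],[[-15,-12,0],0],[[-16.5,-13.4,0],0],[[-16.5,-13.4,0],0],[[-16.5,-13.4,0],0]])

```text
time: 34.7
tool_pos: [0.495, 0.0678, 0.188]
tool_rot: [0.97, -0.244, -0.001, 0.0]
wrist_force: [-0.1, -0.4, 0.1]
width: 0.0513
grip_force: 0.0
```

```bash
python3 - <<'E'
from chk import *
save(C,"w14"); red(.066); print(np.round(proj(C,[.4955,.068,.068]),1))
from go import go
go(.4955,.068,.014)
E
```

```text
red 259 176 9.5 [0.4966 0.0687]
red 461 162 9.3 [ 0.4262 -0.0879]
[260.6 177.8]
shift [ 0.03 -0.07 17.41] turn 0 | cur fa -2.065 tcp [0.4951 0.0676 0.1881] t 34.75 j1,j6 0.06 2.13 w 0.0514 tilt 0.06
```

>>> apply_moves(motion=[[[0.1,-0.1,1],0],[[0.1,-0.1,4],0],[[0.1,-0.1,8],0],[[0.1,-0.1,12],0],[[0.1,-0.1,15],0],[[0.1,-0.1,17],0],[[0.1,-0.1,17.4],0],[[0.1,-0.1,17.4],0]])

```text
time: 35.75
tool_pos: [0.4966, 0.0685, 0.0148]
tool_rot: [0.97, -0.244, -0.0, 0.0]
wrist_force: [-0.6, 0.0, 0.5]
width: 0.051
grip_force: 0.0
```

>>> apply_moves(motion=[[[0,0,0],0],[[0,0,0],0],[[0,0,0],0],[[0,0,0],0],[[0,0,0],0],[[0,0,0],0]], claw=1)

```text
time: 36.5
tool_pos: [0.4971, 0.0688, 0.0156]
tool_rot: [0.97, -0.244, 0.001, -0.0]
wrist_force: [-0.0, 0.0, 6.1]
width: 0.0154
grip_force: 58.4
```

>>> apply_moves(motion=[[[0,0,-1],0],[[0,0,-4],0],[[0,0,-8],0],[[0,0,-12],0],[[0,0,-16],0],[[0,0,-16],0]])

```text
time: 37.25
tool_pos: [0.498, 0.069, 0.1788]
tool_rot: [0.97, -0.244, 0.003, -0.001]
wrist_force: [0.3, 0.7, 0.8]
width: 0.0153
grip_force: 58.4
```

```bash
python3 go.py .419 -.238 .17 1.157
```

```text
shift [ 7.57 30.78  0.81] turn -0.079 | cur fa -2.064 tcp [0.498  0.069  0.1788] t 37.25 j1,j6 0.06 2.13 w 0.0153 tilt 0.41
```

>>> apply_moves(motion=[[[0.4,1.5,0],0],[[1.2,5,0],0],[[2.2,9,0],-0.02],[[3.2,13,0],-0.04],[[4.2,17,0],-0.06],[[5.2,21,0],-0.08],[[6.2,25,0],-0.08],[[7,28.3,0],-0.08],[[7.5,30.3,0],-0.08],[[7.6,30.8,0],-0.08],[[7.6,30.8,0],-0.08],[[7.6,30.8,0],-0.08]])

```text
time: 38.75
tool_pos: [0.4176, -0.2378, 0.1744]
tool_rot: [0.979, -0.205, -0.0, -0.0]
wrist_force: [-0.5, -0.1, -0.4]
width: 0.015
grip_force: 58.5
```

```bash
python3 go.py .419 -.238 .0197 1.157
```

```text
shift [ 0.15 -0.03 15.47] turn 0.001 | cur fa -1.983 tcp [ 0.4176 -0.2378  0.1744] t 38.75 j1,j6 -0.59 1.39 w 0.015 tilt 0.03
```

>>> apply_moves(motion=[[[0.1,0,2],0],[[0.1,0,6],0],[[0.1,0,10],0],[[0.1,0,13.5],0],[[0.1,0,15],0],[[0.1,0,15.4],0],[[0.1,0,15.4],0],[[0.1,0,15.4],0]])

```text
time: 39.75
tool_pos: [0.4193, -0.2394, 0.0221]
tool_rot: [0.979, -0.205, 0.001, 0.001]
wrist_force: [-0.1, -0.9, -0.3]
width: 0.0153
grip_force: 58.5
```

>>> apply_moves(motion=[[[0,0,0.1],0],[[0,0,0.1],0],[[0,0,0.1],0]])

```text
time: 40.12
tool_pos: [0.4185, -0.2389, 0.0198]
tool_rot: [0.979, -0.205, 0.0, 0.0]
wrist_force: [1.5, 0.3, -0.6]
width: 0.0154
grip_force: 58.5
```

>>> apply_moves(motion=[[[0,0,0.05],0],[[0,0,0.05],0],[[0,0,0.1],0],[[0,0,0.1],0]])

```text
time: 40.62
tool_pos: [0.4187, -0.239, 0.0196]
tool_rot: [0.979, -0.205, 0.0, 0.0]
wrist_force: [-2.3, 1.8, 9.2]
width: 0.0152
grip_force: 59.1
```

Contact. Ease off slightly, release, retreat.

>>> apply_moves(motion=[[[0,0,-0.05],0],[[0,0,-0.05],0],[[0,0,-0.05],0],[[0,0,-0.05],0],[[0,0,-1],0],[[0,0,-4],0],[[0,0,-8],0],[[0,0,-13],0],[[0,0,-18],0],[[0,0,-18],0]], claw=-0.2)

```text
time: 41.88
tool_pos: [0.4201, -0.2399, 0.2042]
tool_rot: [0.979, -0.205, 0.005, 0.002]
wrist_force: [-0.3, -0.3, -0.9]
width: 0.0514
grip_force: 0.0
```

>>> apply_moves(motion=[[[-6,-3,-2],0],[[-6,-3,-2],0],[[-6,-3,-2],0]])

```text
time: 42.25
tool_pos: [0.3756, -0.1873, 0.2187]
tool_rot: [0.979, -0.205, 0.0, 0.0]
wrist_force: [-0.4, 0.6, -0.8]
width: 0.051
grip_force: 0.0
```

```bash
python3 - <<'E'
from chk import *
save(C,"w15"); red(.070); print("pred cap",np.round(proj(C,[.419,-.238,.07]),1),get_state()["tool_pos"])
E
```

```text
red 173 165 6.0 [ 0.4139 -0.1145]
red 293 106 8.4 [ 0.4186 -0.2369]
red 494 72 28.2 [ 0.3748 -0.4073]
pred cap [293.7 105.1] [ 0.37573333 -0.18755559  0.21841847]
```

View pics/w15.png

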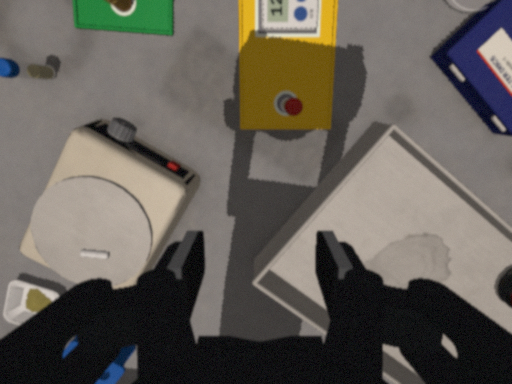

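The red-capped vial stands on its disc (cap at 293,105; predicted 294,105), and the timer and the blue vial look undisturbed. Handing in.

```bash
python3 -c "
from cell import close_job; print(close_job())"
```

```text
the job is handed in; nothing more can be done
None
```

Both kits are made up and the job was handed in at about 42 s: each item looked upright on its own outline in the last views, and the blue-capped vial stands untouched. The hand-in returned no verdict.

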